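# Put the sample cartons back on the counter riser in order of height

### The job

Put the four sample cartons back on the grey counter riser as a tidy size row: one on each bay mark, the tallest in the bay next to the blue divider and each following one shorter, down to the shortest at the far end. Stand each upright and centred on its mark with its long side along the row, setting it down gently rather than dropping it or tipping it over, and leave the pen pot alone.

Things in the scene. Friction and masses are not known exactly. Their poses are not given: they have to be found in the camera images.
- carton_xl: loose kraft sample carton with a strip of red tape over its top, the tallest: 62 mm along its own x (the narrow side, taken between the fingers) by 80 mm along its own y (the long side), 140 mm tall; origin at the centre of its underside, z up; it starts upright on the bench; about 210 g
- carton_l: loose kraft sample carton with a strip of blue tape over its top, the second tallest: 56 mm along its own x (the narrow side, taken between the fingers) by 74 mm along its own y (the long side), 110 mm tall; origin at the centre of its underside, z up; it starts upright on the bench; about 150 g
- carton_m: loose kraft sample carton with a strip of white tape over its top, the third tallest: 50 mm along its own x (the narrow side, taken between the fingers) by 68 mm along its own y (the long side), 80 mm tall; origin at the centre of its underside, z up; it starts upright on the bench; about 100 g
- carton_s: loose kraft sample carton with a strip of green tape over its top, the shortest: 44 mm along its own x (the narrow side, taken between the fingers) by 62 mm along its own y (the long side), 50 mm tall; origin at the centre of its underside, z up; it starts upright on the bench; about 60 g
- bay1: bay mark, the leftmost as seen from the robot (largest y): flat cream sticker 72 mm (x) by 88 mm (y) with black corner marks and a white barcode label on its robot side; origin at the sticker's centre on the deck, x away from the robot, y along the row. The bays, 100 to 124 mm apart in a straight row, lie on a fixed grey steel riser: deck 140 by 580 mm, no raised lip, its top 70 mm above the bench
- bay2: bay mark, second from the left: flat cream sticker 72 mm (x) by 88 mm (y) with black corner marks and a white barcode label on its robot side; origin at the sticker's centre on the deck, x away from the robot, y along the row. The bays, 100 to 124 mm apart in a straight row, lie on a fixed grey steel riser: deck 140 by 580 mm, no raised lip, its top 70 mm above the bench
- bay3: bay mark, third from the left: flat cream sticker 72 mm (x) by 88 mm (y) with black corner marks and a white barcode label on its robot side; origin at the sticker's centre on the deck, x away from the robot, y along the row. The bays, 100 to 124 mm apart in a straight row, lie on a fixed grey steel riser: deck 140 by 580 mm, no raised lip, its top 70 mm above the bench
- bay4: bay mark, the rightmost (smallest y): flat cream sticker 72 mm (x) by 88 mm (y) with black corner marks and a white barcode label on its robot side; origin at the sticker's centre on the deck, x away from the robot, y along the row. The bays, 100 to 124 mm apart in a straight row, lie on a fixed grey steel riser: deck 140 by 580 mm, no raised lip, its top 70 mm above the bench
- divider: fixed blue inverted-T steel shelf divider on either end of the riser's deck (a loose white roll of labels, 48 mm across, 50 mm tall, stands at the other end), 82 to 94 mm beyond the nearest bay's centre; upright plate 3 mm thick (y), 110 mm deep (x), 90 mm tall, foot 44 mm wide (y); origin at the centre of its underside, on the deck
- pen_pot: loose round black pot of marker pens, 68 mm across, 85 mm tall, pens up to 130 mm, standing on the bench among the cartons; origin at the centre of its underside; to be left alone
There are look-alikes about, which are no part of the job. What is shaped like the carton_xl but green is not meant.

How it is judged:
At the end, for the whole second after the job is handed in: From the divider outwards the bays hold the tallest to the shortest carton, each on the deck (5 mm in height), centred within 15 mm on its mark, long side within 0.2 rad of the row, upright within 0.08 rad, released and at rest (((horizontal distance between divider and bay1 below 0.15 m and horizontal distance between carton_xl and bay1 below 0.015 m and z of carton_xl in the frame of bay1 between -0.005 and 0.005 m and angle between the y axis of carton_xl and the y axis of bay1, either way round below 0.2 rad and horizontal distance between carton_l and bay2 below 0.015 m and z of carton_l in the frame of bay2 between -0.005 and 0.005 m and angle between the y axis of carton_l and the y axis of bay2, either way round below 0.2 rad and horizontal distance between carton_m and bay3 below 0.015 m and z of carton_m in the frame of bay3 between -0.005 and 0.005 m and angle between the y axis of carton_m and the y axis of bay3, either way round below 0.2 rad and horizontal distance between carton_s and bay4 below 0.015 m and z of carton_s in the frame of bay4 between -0.005 and 0.005 m and angle between the y axis of carton_s and the y axis of bay4, either way round below 0.2 rad) or (horizontal distance between divider and bay4 below 0.15 m and horizontal distance between carton_xl and bay4 below 0.015 m and z of carton_xl in the frame of bay4 between -0.005 and 0.005 m and angle between the y axis of carton_xl and the y axis of bay4, either way round below 0.2 rad and horizontal distance between carton_l and bay3 below 0.015 m and z of carton_l in the frame of bay3 between -0.005 and 0.005 m and angle between the y axis of carton_l and the y axis of bay3, either way round below 0.2 rad and horizontal distance between carton_m and bay2 below 0.015 m and z of carton_m in the frame of bay2 between -0.005 and 0.005 m and angle between the y axis of carton_m and the y axis of bay2, either way round below 0.2 rad and horizontal distance between carton_s and bay1 below 0.015 m and z of carton_s in the frame of bay1 between -0.005 and 0.005 m and angle between the y axis of carton_s and the y axis of bay1, either way round below 0.2 rad)) and angle between each of carton_xl, carton_l, carton_m, carton_s's own z axis and vertical below 0.08 rad and linear speed of each of carton_xl, carton_l, carton_m, carton_s below 0.02 m/s); the robot touches nothing.
It fails at once if the pen pot is shifted by more than 30 mm or knocked over (distance of pen_pot from where it was at the start of the episode above 0.03 m or angle between pen_pot's own z axis and vertical above 0.4 rad).
It fails at once if a carton is tipped over (angle between any of carton_xl, carton_l, carton_m, carton_s's own z axis and vertical above 1 rad).
It fails at once if a carton is dropped (falls freely by about 15 mm or more) ((linear speed of carton_xl above 0.55 m/s and contact force between the fingers and carton_xl below 0.05 N) or (linear speed of carton_l above 0.55 m/s and contact force between the fingers and carton_l below 0.05 N) or (linear speed of carton_m above 0.55 m/s and contact force between the fingers and carton_m below 0.05 N) or (linear speed of carton_s above 0.55 m/s and contact force between the fingers and carton_s below 0.05 N)).
It also fails if it takes over 109 s, if anything falls off the work surface, if the arm or the gripper's body presses on something with over 40 N, if the wrist force passes 120 N, or if a joint passes its speed limit or range.

### The arm

A 6-joint arm with a two-finger parallel gripper is mounted at the origin on the work surface. World frame = base frame: x ahead of the robot, y to its left, z up, the work surface at z = 0. Lengths are in m, angles in rad, forces in N, time in s.
With the tool pointing down it reaches from about 0.35 to 0.85 m from the base axis. Payload 8.1 kg.
Tool frame: the origin (TCP) lies at the very end of the fingers, on their centre line; the grasp point (between the pads) lies 19 mm behind it; z points along the fingers, y is the line along which they close (so a half turn about z gives the same grasp; the last joint's range is limited). The gripper opens to 93 mm and grips with 3 to 60 N. Pads are 15 mm wide; open, the fingers measure 128 mm over their backs; the gripper's body (75 mm by 188 mm) begins 65 mm behind the grasp point.
Start: joints at [-1.291, 0.13, 1.488, -0, 1.523, -0.085], TCP at [0.214, -0.561, 0.219] pointing down, gripper open.
Joint ranges: [-2.96, 2.96], [-0.89, 2.26], [0.02, 2.5], [-1.34, 4.48], [0, 2.73], [-2.66, 2.66]. Speed limits (rad/s): [2.39, 2.39, 2.79, 3.14, 3.14, 3.14].

### API

Orientations are given as a rotation vector (axis times angle).
In Python, from plant import read_state, eyes, workorder gives the robot as it stands. The module is installed in compiled form; this text tells all that it offers.
- The arm moves only by the tool play_rows, never from a script. Its argument "targets" is one flat list of numbers, 4 for each row, row after row: the shift along the tool's x, y, z in cm, then the turn about the tool's z in degrees. In form: [dx, dy, dz, roll, dx, dy, dz, roll, ...]. A call has 1 to 8 rows; each row is the pose to reach, as a shift and turn from the pose commanded when the call began, along the tool's axes at that moment; what a row does not reach only later rows make up. A row lasts 1/12 s, in which the tool goes at most 41.7 mm and 7.16 degrees, less where a joint would pass 70% of its speed; a pose out of reach is approached as far as the arm can. A call with a gripper value outside its range is refused whole. "grip" is the finger opening in cm, from 0 to 9.3, set as the call begins (left out, the last holds). The fingers move at their own pace and stop on an object; "grip_force" is the grip in N (left out, the last holds). Time passes only in rows, so rows that repeat a pose let the fingers close. It gives the time, the measured TCP pose, the force, the opening and the grip force at its end, in the units of the state.
- read_state(): the state, without advancing time (a new reading comes with each control period).
- eyes.read_camera(name): name is "side" or "top" or "wrist"; returns a dict with "image" (384x512x3 uint8, red, green, blue), "vfov" (degrees; the focal length in pixels is half the picture's height over the tangent of half this angle, whatever the lens; pixels are square), "cx", "cy" (the principal point, pixels), "cam_to_world" (4x4, takes a point from camera to world coordinates); the wrist camera has in their place "T_tool_cam" (4x4, takes a point from camera to tool coordinates, whose origin is the TCP and whose axes are the flange's). Camera axes: x right, y up, looking along -z (the intrinsics and any distortion apply to the point x, -y, -z); pixel columns grow to the right and rows downward; lengths in m; the calibration is good to about 2 mm. A picture is of the moment at which its call begins: read the wrist's pose just before it. There is no depth.
- workorder.close_job(): hands the job in; it is judged then, once.
The state is a dict: "t": time; "q": joint angles; "dq": joint speeds; "joint_torque": joint torques, N m; "tool_pos": TCP position; "orientation": TCP orientation; "force": force on the tool from outside, world axes, zero at the start; "wrist_torque": the same for the moment, N m; "opening": finger opening in m; "gripper_force": force on a finger pad.
Only numpy, scipy, OpenCV 4.12 (cv2) and the standard library are available. Lean on these libraries where they do the work, as an engineer would, in place of code of your own. Each camera call takes 0.05 s, during which the arm holds its last target. There are 200 camera calls.

## Working session

There is one attempt and no reset: what is moved stays moved. The work goes in short steps, Python scripts to look and compute and a tool call to move; the robot and the scene stay as the last step left them, time stands still between calls to the robot, and variables do not carry over. Pictures are saved under pics/ and viewed, at most 14 in all, crops included, and the job is handed in when it is done.

Besides the shell and the picture viewer there is one more tool, called after ">>>" as name(argument=value, ...) on one line, values as JSON. play_rows: Moves the arm, as the interface text tells. Its arguments: {"type":"object","properties":{"targets":{"type":"array"},"grip":{"type":"number"},"grip_force":{"type":"number"}},"required":["targets"]}

```bash
mkdir -p pics; python3 - <<'E'
from plant import read_state, eyes
import cv2,numpy as np
s=read_state();print(s)
for n in ["side","top"]:
    c=eyes.read_camera(n);cv2.imwrite(f"pics/{n}0.png",cv2.cvtColor(c["image"],cv2.COLOR_RGB2BGR))
    print(n,{k:v for k,v in c.items() if k!="image"})
c=eyes.read_camera("wrist");print({k:v for k,v in c.items() if k!="image"})
E
```

```text
{'t': 0.0, 'q': array([-1.29140915e+00,  1.31147825e-01,  1.48925732e+00, -1.91142052e-05,
        1.52300485e+00, -8.53862618e-02]), 'dq': array([-1.92240508e-03,  2.72760333e-03,  1.25642524e-03, -2.85983406e-05,
        2.01187263e-03,  2.10004708e-03]), 'joint_torque': array([ 6.62288357e-05, -5.59847617e+01, -4.91747940e+01,  7.69971055e-02,
        3.56530782e-02, -1.87201431e-04]), 'tool_pos': array([ 0.21390845, -0.55997084,  0.21760748]), 'orientation': array([-3.08770768e+00, -5.69487030e-01,  3.06142476e-04]), 'force': array([ 0.24824999, -0.65245144, -0.63850916]), 'wrist_torque': array([-0.01496061,  0.00733756,  0.02165353]), 'gripper_force': 0.0, 'opening': 0.09319831782258095}
side {'vfov': 45.75974984149265, 'cx': 249.44988517805945, 'cy': 181.80613989088633, 'cam_to_world': array([[-0.97842749,  0.13589944, -0.15559879,  0.29481429],
       [-0.20609082, -0.58971947,  0.78086972,  1.08082295],
       [ 0.01436013,  0.79609188,  0.60500538,  0.90004219],
       [ 0.        ,  0.        ,  0.        ,  1.        ]])}
top {'vfov': 47.51453042793485, 'cx': 256.1225613479962, 'cy': 194.76594492613268, 'cam_to_world': array([[ 0.02708445,  0.9936774 , -0.10895711,  0.35386807],
       [-0.99952688,  0.0253309 , -0.01744618,  0.01692523],
       [-0.01457589,  0.10937808,  0.99389334,  1.30218606],
       [ 0.        ,  0.        ,  0.        ,  1.        ]])}
{'vfov': 60.646510966123344, 'cx': 254.27884206123233, 'cy': 189.8614459499892, 'T_tool_cam': array([[-1.94387394e-04,  9.69813430e-01,  2.43848052e-01,
         6.60627995e-02],
       [ 9.99999950e-01,  1.28018566e-04,  2.88020590e-04,
        -4.57316739e-04],
       [ 2.48109159e-04,  2.43848095e-01, -9.69813407e-01,
        -1.66171096e-01],
       [ 0.00000000e+00,  0.00000000e+00,  0.00000000e+00,
         1.00000000e+00]])}
```

View pics/top0.png

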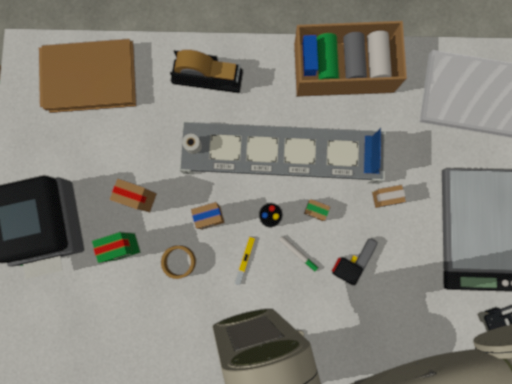

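View pics/side0.png

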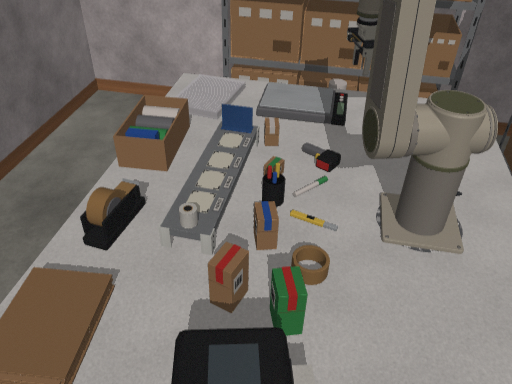

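Top view: the kraft red-tape carton is at (130,195), blue-tape (207,215), white-tape (389,195), green-tape (317,210), and the pot at (270,214). The divider is at (374,152), on the right, which makes it bay4 (smallest y). There are two red-tape candidates: kraft at (130,195) and green at (115,247). The kraft one fits carton_xl and the green one is the decoy. I'll enlarge to confirm.

```bash
python3 - <<'E'
import cv2
im=cv2.imread("pics/top0.png")
cv2.imwrite("pics/a.png",cv2.resize(im[115:265,90:240],None,fx=4,fy=4,interpolation=cv2.INTER_CUBIC))
cv2.imwrite("pics/b.png",cv2.resize(im[115:225,215:415],None,fx=4,fy=4,interpolation=cv2.INTER_CUBIC))
E
```

```text
(no output)
```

View pics/a.png

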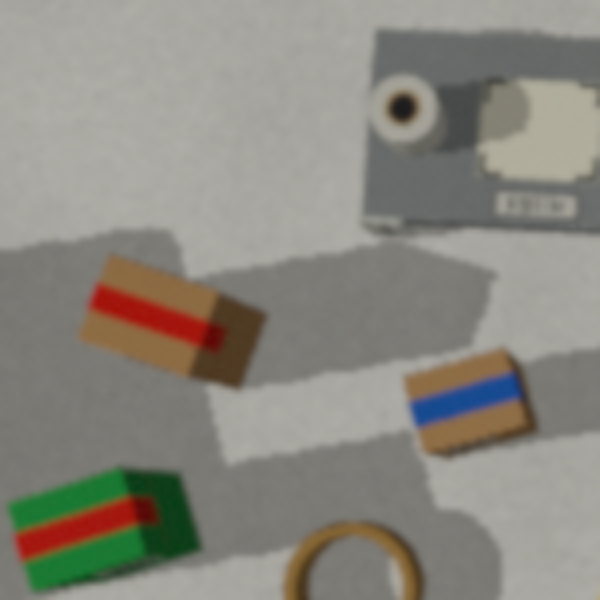

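View pics/b.png

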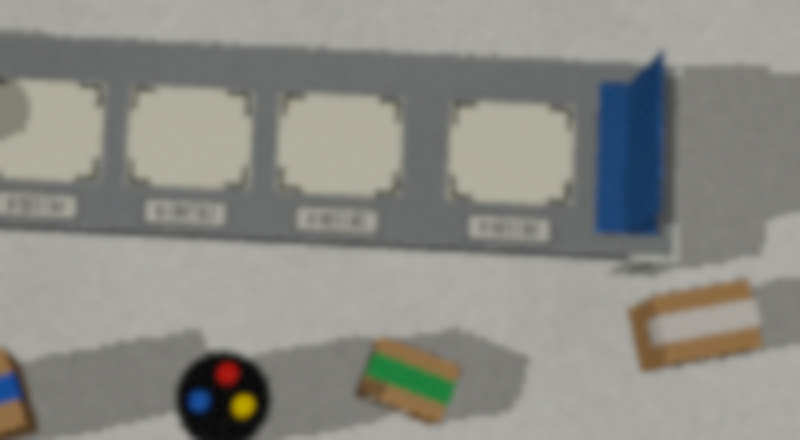

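The crop confirms carton_xl is the kraft, red-taped one at (130,195); the one at (115,247) is green and is not used.

```bash
cat > h.py <<'E'
import numpy as np,cv2
from plant import read_state,eyes
from scipy.spatial.transform import Rotation as R
def ray(c,T,uv,z):
    f=192/np.tan(np.radians(c["vfov"]/2)); uv=np.atleast_2d(uv).astype(float)
    d=np.c_[(uv[:,0]-c["cx"])/f,-(uv[:,1]-c["cy"])/f,-np.ones(len(uv))]@T[:3,:3].T
    o=T[:3,3]; return o+d*((z-o[2])/d[:,2])[:,None]
def wristT(c,s):
    T=np.eye(4);T[:3,:3]=R.from_rotvec(s["orientation"]).as_matrix();T[:3,3]=s["tool_pos"];return T@c["T_tool_cam"]
def delta(p,closedir):
    """shift (cm, tool axes) and roll (deg) to TCP p, tool y along closedir (rad in world, mod pi)"""
    s=read_state();M=R.from_rotvec(s["orientation"]).as_matrix()
    y=np.arctan2(M[1,1],M[0,1]); d=(closedir-y+np.pi/2)%np.pi-np.pi/2
    return np.round(100*M.T@(np.array(p)-s["tool_pos"]),1),round(-np.degrees(d),1),s["q"][5]
E
python3 - <<'E'
from h import *
c=eyes.read_camera("top");T=c["cam_to_world"]
A=lambda l:np.array(l)/4+[90,115]
B=lambda l:np.array(l)/4+[215,115]
bays=[np.r_[A([(482,80),(480,177)]),B([(105,83),(102,183)])],B([(130,87),(254,92),(249,190),(125,183)]),B([(280,92),(405,97),(400,197),(277,190)]),B([(451,98),(577,105),(572,203),(448,198)])]
for b in bays: print("bay",ray(c,T,b,.07).mean(0).round(4))
for n,z,t in [("xl",.14,A([(97,298),(207,338)])),("l",.11,A([(415,413),(520,387)])),("s",.05,B([(370,362),(452,390)])),("m",.08,B([(652,330),(758,312)]))]:
    p=ray(c,T,t,z);d=p[0]-p[1];print(n,p.mean(0).round(4),"len",np.hypot(*d[:2]).round(4),"yaw long",np.degrees(np.arctan2(d[1],d[0])).round(1))
print("pot",ray(c,T,B([(223,398)]),.085),"roll",ray(c,T,A([(403,108)]),.12),"plate",ray(c,T,B([(660,60)]),.16))
print(R.from_rotvec(read_state()["orientation"]).as_matrix().round(3))
E
```

```text
bay [0.6231 0.1303 0.07  ]
bay [0.6204 0.0242 0.07  ]
bay [ 0.6186 -0.0842  0.07  ]
bay [ 0.6164 -0.2069  0.07  ]
xl [0.4732 0.3823 0.14  ] len 0.08 yaw long 71.7
l [0.4254 0.1713 0.11  ] len 0.074 yaw long 105.4
s [ 0.4546 -0.1391  0.05  ] len 0.0618 yaw long 72.5
m [ 0.4962 -0.3407  0.08  ] len 0.0755 yaw long 101.1
pot [[ 0.43292961 -0.0040457   0.085     ]] roll [[0.62583099 0.2226879  0.12      ]] plate [[ 0.66121431 -0.28863179  0.16      ]]
[[ 0.934  0.357 -0.   ]
 [ 0.357 -0.934  0.001]
 [ 0.    -0.001 -1.   ]]
```

```bash
python3 -c "
from h import *
print(delta([.496,-.341,.22],np.radians(11.1)))"
```

```text
(array([ 34.2, -10.4,  -0.2]), np.float64(-80.2), np.float64(-0.08545397824787072))
```

>>> play_rows(targets=[34.2,-10.4,0,-80,34.2,-10.4,0,-80,34.2,-10.4,0,-80,34.2,-10.4,0,-80,34.2,-10.4,0,-80,34.2,-10.4,0,-80,34.2,-10.4,0,-80,34.2,-10.4,0,-80], grip=9.3)

```text
t: 0.87
tool_pos: [0.4787, -0.3545, 0.2186]
orientation: [2.432, 1.989, -0.0]
force: [0.3, -1.3, -0.5]
opening: 0.0929
gripper_force: 0.0
```

```bash
python3 -c "
from h import *
print(delta([.496,-.341,.22],np.radians(11.1)),read_state()['dq'])"
```

```text
(array([ 1.7,  1.4, -0.1]), np.float64(-22.6), np.float64(-0.523646579013614)) [ 0.83526148  0.32692828 -0.35117624 -0.00110803  0.01963883 -0.65657486]
```

>>> play_rows(targets=[1.7,1.4,0,-22.6,1.7,1.4,0,-22.6,1.7,1.4,0,-22.6,1.7,1.4,0,-22.6,1.7,1.4,0,-22.6,1.7,1.4,0,-22.6])

```text
t: 1.37
tool_pos: [0.4943, -0.3425, 0.2185]
orientation: [-2.008, -2.416, 0.0]
force: [-0.8, 0.4, -0.1]
opening: 0.0933
gripper_force: 0.0
```

```bash
python3 -c "
from h import *
print(delta([.496,-.341,.22],np.radians(11.1)))
s=read_state();c=eyes.read_camera('wrist');cv2.imwrite('pics/w1.png',c['image'][:,:,::-1])
np.save('w1T.npy',wristT(c,s))"
```

```text
(array([ 0.1,  0.2, -0.2]), np.float64(-0.6), np.float64(-0.8752549216076718))
```

View pics/w1.png

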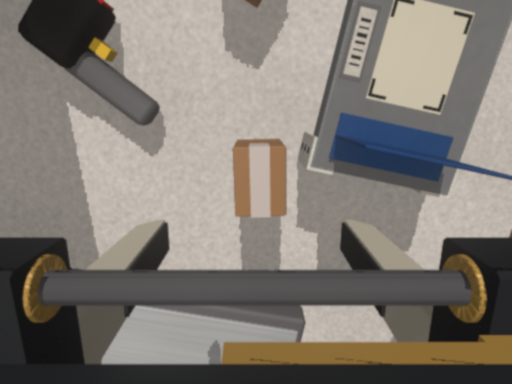

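M's top face is at corners (235,149), (285,148), (286,216) and (235,217). Bay4 has corners (398,0), (472,14), (441,110) and (368,98).

```bash
python3 -c "
from h import *
c=eyes.read_camera('wrist');T=np.load('w1T.npy')
p=ray(c,T,[(235,150),(285,148.5),(286,216),(235,217)],.08);print(p.round(4),p.mean(0))
d=(p[0]+p[1]-p[2]-p[3])[:2];a=np.arctan2(d[1],d[0]);print(np.degrees(a), np.hypot(*d)/2)
b=ray(c,T,[(392,0),(474,11),(442,113),(367,98)],.07);print(b.round(4),b.mean(0))
print(delta([*p.mean(0)[:2],.035],a-np.pi/2))"
```

```text
[[ 0.4702 -0.3174  0.08  ]
 [ 0.5155 -0.3075  0.08  ]
 [ 0.53   -0.3719  0.08  ]
 [ 0.4812 -0.382   0.08  ]] [ 0.49923261 -0.34469529  0.08      ]
101.20659094365614 0.06569043489178553
[[ 0.5812 -0.1663  0.07  ]
 [ 0.6537 -0.1616  0.07  ]
 [ 0.6539 -0.2494  0.07  ]
 [ 0.5815 -0.2491  0.07  ]] [ 0.61757853 -0.20658504  0.07      ]
(array([-0.3,  0.5, 18.4]), np.float64(-0.6), np.float64(-0.876362498136188))
```

>>> play_rows(targets=[-0.3,0.5,4,-0.6,-0.3,0.5,8,-0.6,-0.3,0.5,12,-0.6,-0.3,0.5,15,-0.6,-0.3,0.5,17,-0.6,-0.3,0.5,18.4,-0.6,-0.3,0.5,18.4,-0.6,-0.3,0.5,18.4,-0.6])

```text
t: 2.13
tool_pos: [0.4988, -0.3455, 0.0333]
orientation: [-1.994, -2.427, 0.002]
force: [-0.1, -5.5, -3.9]
opening: 0.0928
gripper_force: 2.3
```

>>> play_rows(targets=[0,0,0,0,0,0,0,0,0,0,0,0,0,0,0,0,0,0,0,0,0,0,0,0,0,0,0,0,0,0,0,0], grip=4, grip_force=15)

```text
t: 2.8
tool_pos: [0.5002, -0.3443, 0.0348]
orientation: [1.99, 2.431, 0.0]
force: [0.7, 0.2, 0.6]
opening: 0.0501
gripper_force: 15.0
```

>>> play_rows(targets=[0,0,-1,0,0,0,-3.5,0,0,0,-7,0,0,0,-10.5,0,0,0,-14,0,0,0,-17,0,0,0,-18,0,0,0,-18,0])

```text
t: 3.47
tool_pos: [0.5017, -0.3457, 0.2193]
orientation: [1.985, 2.425, -0.0]
force: [0.4, -1.1, -1.0]
opening: 0.05
gripper_force: 15.0
```

```bash
python3 -c "
from h import *
print(read_state()['tool_pos'],delta([.621,.0242,.2148],np.radians(-.8)))"
```

```text
[ 0.50171629 -0.34569816  0.21930193] (array([33.9, 19. ,  0.3]), np.float64(12.2), np.float64(-0.8864097587832127))
```

>>> play_rows(targets=[2,1.1,0,0,5.5,3.1,0,0,9,5,0,0,12.5,7,0,0,16,9,0,0,19.5,10.9,0,0,23,12.9,0,0,26,14.6,0,0])

```text
t: 4.13
tool_pos: [0.5908, -0.0578, 0.2116]
orientation: [-1.987, -2.429, 0.002]
force: [-0.5, 0.3, -1.7]
opening: 0.0502
gripper_force: 15.0
```

>>> play_rows(targets=[3,1.6,0,3,5,2.8,0,6,7,3.9,0,9,7.9,4.4,0,12.2,7.9,4.4,0,12.2,7.9,4.4,0,12.2,7.9,4.4,0,12.2])

```text
t: 4.72
tool_pos: [0.6184, 0.0247, 0.213]
orientation: [-2.234, -2.206, 0.003]
force: [0.7, -0.1, -1.1]
opening: 0.0499
gripper_force: 15.0
```

```bash
python3 -c "
from h import *
print(delta([.621,.0242,.1058],np.radians(-.8)))
s=read_state();c=eyes.read_camera('wrist');cv2.imwrite('pics/w2.png',c['image'][:,:,::-1])
np.save('w2T.npy',wristT(c,s))"
```

```text
(array([-0. ,  0.3, 10.7]), np.float64(0.1), np.float64(-0.030074623924637445))
```

View pics/w2.png

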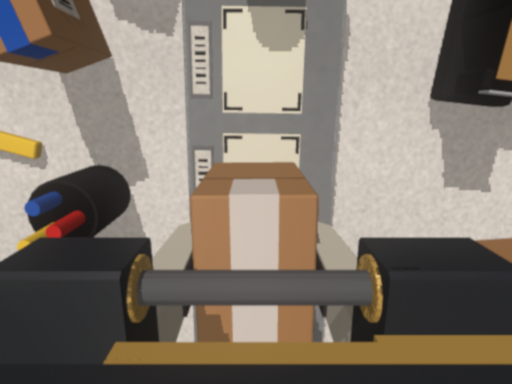

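Bay1 is at corners (222,8), (305,8), (302,110) and (223,112). Bay2's near edge is at row 135, and the held carton's front top edge is at row 192.

```bash
python3 -c "
from h import *
c=eyes.read_camera('wrist');T=np.load('w2T.npy')
print(ray(c,T,[(222,8),(305,8),(302,110),(223,112)],.07).mean(0),ray(c,T,[(222,135),(300,135)],.07).mean(0),ray(c,T,[(195,192),(315,192)],.258).mean(0), read_state()['tool_pos'])"
```

```text
[0.62581299 0.13126583 0.07      ] [0.62357832 0.0668683  0.07      ] [0.61801268 0.06067915 0.258     ] [0.61883182 0.02431031 0.21388345]
```

>>> play_rows(targets=[-0.2,0.3,2.5,0,-0.2,0.3,5.5,0,-0.2,0.3,8,0,-0.2,0.3,9.5,0,-0.2,0.3,10.3,0,-0.2,0.3,10.5,0,-0.2,0.3,10.5,0,-0.2,0.3,10.5,0])

```text
t: 5.48
tool_pos: [0.6233, 0.0231, 0.1113]
orientation: [2.236, 2.204, 0.002]
force: [-0.4, 0.5, -0.0]
opening: 0.0501
gripper_force: 15.0
```

>>> play_rows(targets=[0,0,0.1,0,0,0,0.2,0,0,0,0.3,0,0,0,0.4,0,0,0,0.4,0,0,0,0.4,0])

```text
t: 5.98
tool_pos: [0.6222, 0.0235, 0.1056]
orientation: [-2.237, -2.206, 0.0]
force: [0.2, -0.3, -1.0]
opening: 0.05
gripper_force: 15.0
```

>>> play_rows(targets=[0,0,0.05,0,0,0,0.1,0,0,0,0.1,0,0,0,0.1,0])

```text
t: 6.32
tool_pos: [0.6224, 0.0235, 0.1047]
orientation: [2.237, 2.206, 0.0]
force: [0.1, -1.0, -0.5]
opening: 0.0501
gripper_force: 15.0
```

>>> play_rows(targets=[0,0,0,0,0,0,0,0,0,0,0,0,0,0,0,0,0,0,0,0,0,0,0,0], grip=8.5)

```text
t: 6.82
tool_pos: [0.6223, 0.0235, 0.1047]
orientation: [2.237, 2.206, 0.0]
force: [0.5, -0.5, 0.1]
opening: 0.0832
gripper_force: 0.0
```

>>> play_rows(targets=[0,0,-1,0,0,0,-3,0,0,0,-6,0,0,0,-9,0,0,0,-11,0,0,0,-12,0,0,0,-12,0,0,0,-12,0])

```text
t: 7.48
tool_pos: [0.6224, 0.0234, 0.2246]
orientation: [2.237, 2.206, 0.001]
force: [-0.4, -0.4, -0.2]
opening: 0.0849
gripper_force: 0.0
```

```bash
python3 -c "
from h import *
print(read_state()['tool_pos'],delta([.4546,-.1391,.22],np.radians(-17.5)))"
```

```text
[0.62239902 0.02344157 0.22464171] (array([-16.5, -16.6,   0.5]), np.float64(16.7), np.float64(-0.030630562358506468))
```

>>> play_rows(targets=[-2,-2,0,2,-5,-5,0,5,-8,-8,0,9,-11,-11,0,13,-14,-14,0,16.7,-16.5,-16.6,0,16.7,-16.5,-16.6,0,16.7,-16.5,-16.6,0,16.7])

```text
t: 8.15
tool_pos: [0.452, -0.1401, 0.2225]
orientation: [-2.535, -1.852, 0.002]
force: [0.7, -0.2, 0.4]
opening: 0.085
gripper_force: 0.0
```

```bash
python3 -c "
from h import *
s=read_state();c=eyes.read_camera('wrist');cv2.imwrite('pics/w3.png',c['image'][:,:,::-1])
print(s['tool_pos']);np.save('w3T.npy',wristT(c,s))"
```

```text
[ 0.45196446 -0.14014418  0.22253137]
```

View pics/w3.png

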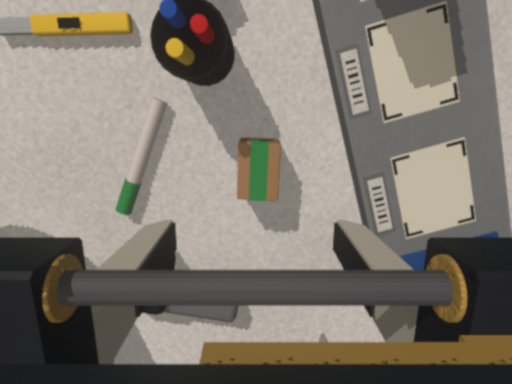

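S's top face is at corners (239,146), (280,146), (278,201) and (238,199). The pot is at (193,40), clear of the gripper.

```bash
python3 -c "
from h import *
c=eyes.read_camera('wrist');T=np.load('w3T.npy')
p=ray(c,T,[(239,146),(280,146),(278,201),(238,199)],.05);print(p.round(4),p.mean(0))
d=(p[0]+p[1]-p[2]-p[3])[:2];a=np.arctan2(d[1],d[0]);print(np.degrees(a), np.hypot(*d)/2)
b=ray(c,T,[(366,38),(446,4),(460,100),(384,122)],.07);print(b.mean(0))
b=ray(c,T,[(391,157),(465,138),(476,218),(407,238)],.07);print(b.mean(0))
print(delta([*p.mean(0)[:2],.016],a-np.pi/2))"
```

```text
[[ 0.4439 -0.1078  0.05  ]
 [ 0.4841 -0.1206  0.05  ]
 [ 0.4653 -0.1764  0.05  ]
 [ 0.4251 -0.1613  0.05  ]] [ 0.45459908 -0.14153065  0.05      ]
70.92560079620245 0.057770199468862714
[ 0.62041862 -0.08665639  0.07      ]
[ 0.61824962 -0.20607942  0.07      ]
(array([-0.3,  0.2, 20.7]), np.float64(1.5), np.float64(-0.09944183621831203))
```

>>> play_rows(targets=[-0.1,0.2,4,1,-0.1,0.2,8,1,-0.1,0.2,12,1,-0.1,0.2,15.5,1,-0.1,0.2,18.5,1,-0.1,0.2,20.2,1,-0.1,0.2,20.6,1,-0.1,0.2,20.6,1])

```text
t: 8.92
tool_pos: [0.4545, -0.139, 0.0166]
orientation: [-2.545, -1.835, 0.003]
force: [0.3, -0.4, -0.2]
opening: 0.0851
gripper_force: 0.0
```

>>> play_rows(targets=[0,0,0,0,0,0,0,0,0,0,0,0,0,0,0,0,0,0,0,0,0,0,0,0,0,0,0,0,0,0,0,0], grip=3.4, grip_force=12)

```text
t: 9.58
tool_pos: [0.4558, -0.1409, 0.019]
orientation: [2.549, 1.835, 0.0]
force: [-1.5, 1.1, 3.0]
opening: 0.0443
gripper_force: 11.9
```

```bash
python3 -c "
from h import *
print(read_state()['tool_pos'],delta([.6245,.1305,.216],np.radians(-.8)))"
```

```text
[ 0.45580016 -0.14091143  0.01902151] (array([ 31.1,   7.4, -19.7]), np.float64(-17.7), np.float64(-0.08426170200790098))
```

>>> play_rows(targets=[0,0,-1,0,0,0,-4,0,0,0,-8,0,0,0,-12,0,0,0,-16,0,0,0,-18.5,0,0,0,-19.7,0,0,0,-19.7,0])

```text
t: 10.25
tool_pos: [0.4572, -0.1415, 0.2193]
orientation: [2.546, 1.832, 0.005]
force: [0.7, 0.2, -1.1]
opening: 0.0439
gripper_force: 11.9
```

>>> play_rows(targets=[2,0.5,0,0,5,1.2,0,0,8.5,2,0,0,12,2.9,0,0,15.5,3.7,0,0,19,4.5,0,0,22,5.2,0,0,24.5,5.8,0,0])

```text
t: 10.92
tool_pos: [0.5876, 0.0754, 0.212]
orientation: [-2.546, -1.835, 0.006]
force: [0.3, -0.2, -0.7]
opening: 0.044
gripper_force: 11.9
```

>>> play_rows(targets=[2,0.5,0,-4,4,1,0,-8,5.6,1.4,0,-12,6.6,1.6,0,-16,6.6,1.6,0,-17.7,6.6,1.6,0,-17.7,6.6,1.6,0,-17.7,6.6,1.6,0,-17.7])

```text
t: 11.58
tool_pos: [0.6236, 0.1302, 0.2138]
orientation: [-2.238, -2.203, 0.003]
force: [-0.0, -0.6, 0.1]
opening: 0.044
gripper_force: 11.9
```

```bash
python3 -c "
from h import *
print(delta([.6245,.1305,.089],np.radians(-.8)))
s=read_state();c=eyes.read_camera('wrist');cv2.imwrite('pics/w4.png',c['image'][:,:,::-1])
print(s['tool_pos'],s['opening']);np.save('w4T.npy',wristT(c,s))"
```

```text
(array([ 0. ,  0.1, 12.5]), np.float64(-0.1), np.float64(0.1411298930164799))
[0.6236342  0.13022313 0.21381589] 0.04403968392202486
```

View pics/w4.png

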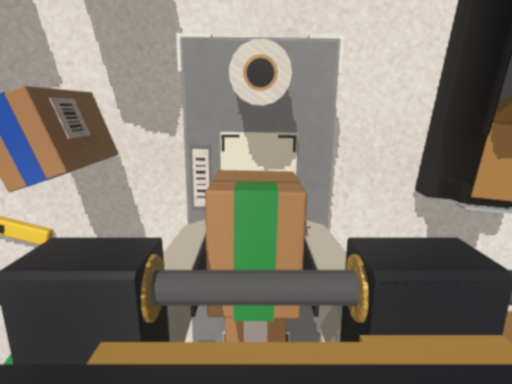

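The held S has its front top edge at row ~184 (cols 208–304), and bay1's far edge is at row 133 (cols 221–297).

```bash
python3 -c "
from h import *
c=eyes.read_camera('wrist');T=np.load('w4T.npy')
print(ray(c,T,[(221,133),(297,133)],.07).mean(0),ray(c,T,[(208,185),(304,185)],.2138-.0185+.05).mean(0))"
```

```text
[0.62708179 0.174149   0.07      ] [0.62374977 0.16572378 0.2453    ]
```

>>> play_rows(targets=[-0.3,0.2,2.5,0,-0.3,0.2,6,0,-0.3,0.2,9,0,-0.3,0.2,11,0,-0.3,0.2,11.8,0,-0.3,0.2,12,0,-0.3,0.2,12,0,-0.3,0.2,12,0])

```text
t: 12.35
tool_pos: [0.6278, 0.1277, 0.0978]
orientation: [2.236, 2.204, 0.004]
force: [0.1, 0.2, 0.5]
opening: 0.0441
gripper_force: 11.9
```

>>> play_rows(targets=[0,0,0.1,0,0,0,0.2,0,0,0,0.3,0,0,0,0.4,0,0,0,0.4,0,0,0,0.4,0])

```text
t: 12.85
tool_pos: [0.6264, 0.1276, 0.0916]
orientation: [-2.237, -2.206, 0.0]
force: [0.0, 0.2, -0.8]
opening: 0.0438
gripper_force: 11.9
```

>>> play_rows(targets=[0,0,0.05,0,0,0,0.1,0,0,0,0.15,0,0,0,0.2,0,0,0,0.2,0,0,0,0.2,0])

```text
t: 13.35
tool_pos: [0.6264, 0.1276, 0.0895]
orientation: [-2.237, -2.206, 0.0]
force: [-0.6, 0.7, -0.4]
opening: 0.044
gripper_force: 11.9
```

>>> play_rows(targets=[0,0,0.05,0,0,0,0.1,0,0,0,0.1,0,0,0,0.1,0,0,0,0.1,0])

```text
t: 13.77
tool_pos: [0.6266, 0.1277, 0.0891]
orientation: [2.237, 2.206, 0.0]
force: [-2.0, -1.2, 4.9]
opening: 0.0439
gripper_force: 11.9
```

>>> play_rows(targets=[0,0,0,0,0,0,0,0,0,0,0,0,0,0,0,0,0,0,0,0,0,0,0,0], grip=8.5)

```text
t: 14.27
tool_pos: [0.6264, 0.1276, 0.0885]
orientation: [-2.237, -2.206, 0.0]
force: [0.1, 0.2, -0.1]
opening: 0.0794
gripper_force: 0.0
```

>>> play_rows(targets=[0,0,-1,0,0,0,-3,0,0,0,-6,0,0,0,-9,0,0,0,-12,0,0,0,-14,0,0,0,-15,0,0,0,-15,0])

```text
t: 14.93
tool_pos: [0.6281, 0.1279, 0.2428]
orientation: [2.234, 2.203, 0.007]
force: [1.1, -0.2, -0.0]
opening: 0.0853
gripper_force: 0.0
```

```bash
python3 -c "
from h import *
print(read_state()['tool_pos'],delta([.4254,.1713,.24],np.radians(15.4)))"
```

```text
[0.62806719 0.12785072 0.24276814] (array([  4.1, -20.3,   0.2]), np.float64(-16.2), np.float64(0.13484775209629166))
```

>>> play_rows(targets=[0.4,-2,0,-2,1,-5,0,-5,1.8,-9,0,-9,2.6,-13,0,-13,3.3,-17,0,-16.2,4.1,-20.3,0,-16.2,4.1,-20.3,0,-16.2,4.1,-20.3,0,-16.2])

```text
t: 15.6
tool_pos: [0.4223, 0.1717, 0.2371]
orientation: [-1.901, -2.5, 0.002]
force: [0.0, -0.4, 0.3]
opening: 0.0853
gripper_force: 0.0
```

```bash
python3 -c "
from h import *
s=read_state();c=eyes.read_camera('wrist');cv2.imwrite('pics/w5.png',c['image'][:,:,::-1])
print(s['tool_pos']);np.save('w5T.npy',wristT(c,s))"
```

```text
[0.42227884 0.17173224 0.23714126]
```

View pics/w5.png

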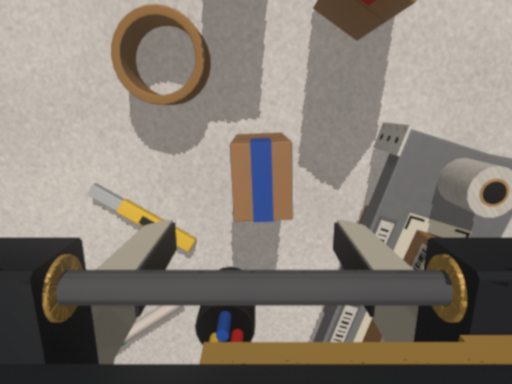

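L's top face is at corners (231,144), (292,142), (293,219) and (234,221).

```bash
python3 -c "
from h import *
c=eyes.read_camera('wrist');T=np.load('w5T.npy')
p=ray(c,T,[(231,144),(292,142),(293,219),(234,221)],.11);print(p.round(4),p.mean(0))
d=(p[0]+p[1]-p[2]-p[3])[:2];a=np.arctan2(d[1],d[0]);print(np.degrees(a), np.hypot(*d)/2)
print(delta([*p.mean(0)[:2],.06],a-np.pi/2),read_state()['tool_pos'])"
```

```text
[[0.3914 0.2005 0.11  ]
 [0.4432 0.2167 0.11  ]
 [0.4653 0.1479 0.11  ]
 [0.4122 0.1311 0.11  ]] [0.42802366 0.17405619 0.11      ]
107.28030873801895 0.0723096573317203
(array([ 0.2,  0.5, 17.8]), np.float64(-1.9), np.float64(0.003114814004804122)) [0.42421065 0.17131006 0.23780632]
```

>>> play_rows(targets=[0.2,0.3,4,-1.5,0.2,0.3,8,-1.5,0.2,0.3,12,-1.5,0.2,0.3,15,-1.5,0.2,0.3,17,-1.5,0.2,0.3,17.8,-1.5,0.2,0.3,17.8,-1.5,0.2,0.3,17.8,-1.5])

```text
t: 16.37
tool_pos: [0.4271, 0.174, 0.061]
orientation: [-1.872, -2.523, 0.001]
force: [-0.2, 0.1, -0.6]
opening: 0.0853
gripper_force: 0.0
```

>>> play_rows(targets=[0,0,0,0,0,0,0,0,0,0,0,0,0,0,0,0,0,0,0,0,0,0,0,0,0,0,0,0,0,0,0,0], grip=4.6, grip_force=20)

```text
t: 17.03
tool_pos: [0.4271, 0.1745, 0.0614]
orientation: [1.87, 2.523, 0.002]
force: [2.0, 0.8, 5.3]
opening: 0.056
gripper_force: 19.9
```

>>> play_rows(targets=[0,0,-1,0,0,0,-4,0,0,0,-8,0,0,0,-12,0,0,0,-16,0,0,0,-19,0,0,0,-20,0,0,0,-20,0])

```text
t: 17.7
tool_pos: [0.4277, 0.1745, 0.2639]
orientation: [1.869, 2.521, 0.006]
force: [-0.0, 0.4, -2.1]
opening: 0.056
gripper_force: 19.9
```

```bash
python3 -c "
from h import *
s=read_state();print(s['tool_pos'],s['opening'],delta([.619,-.0855,.26],np.radians(-.8)))"
```

```text
[0.42765905 0.17449777 0.26386603] 0.0559894978724414 (array([-30.4,  10.8,   0.4]), np.float64(17.7), np.float64(-0.01839866704780886))
```

>>> play_rows(targets=[-2,0.7,0,0,-5,1.8,0,0,-8.5,3,0,0,-12,4.3,0,0,-15.5,5.5,0,0,-19,6.7,0,0,-22,7.8,0,0,-24.5,8.7,0,0])

```text
t: 18.37
tool_pos: [0.5802, -0.037, 0.2565]
orientation: [-1.87, -2.519, 0.005]
force: [1.2, 0.6, -1.0]
opening: 0.0561
gripper_force: 20.0
```

>>> play_rows(targets=[-2,0.7,0,4,-4,1.4,0,8,-5.3,1.9,0,12,-5.9,2.1,0,16,-5.9,2.1,0,17.7,-5.9,2.1,0,17.7,-5.9,2.1,0,17.7,-5.9,2.1,0,17.7])

```text
t: 19.03
tool_pos: [0.6172, -0.0849, 0.2587]
orientation: [-2.234, -2.206, 0.002]
force: [-1.2, 0.4, -2.5]
opening: 0.056
gripper_force: 20.0
```

```bash
python3 -c "
from h import *
s=read_state();c=eyes.read_camera('wrist');cv2.imwrite('pics/w6.png',c['image'][:,:,::-1])
print(s['tool_pos'],s['opening'],delta([.619,-.0855,.131],np.radians(-.8)));np.save('w6T.npy',wristT(c,s))"
```

```text
[ 0.61720067 -0.08488767  0.2587155 ] 0.05601518961880866 (array([-0.1,  0.2, 12.8]), np.float64(0.1), np.float64(-0.20624495720143932))
```

View pics/w6.png

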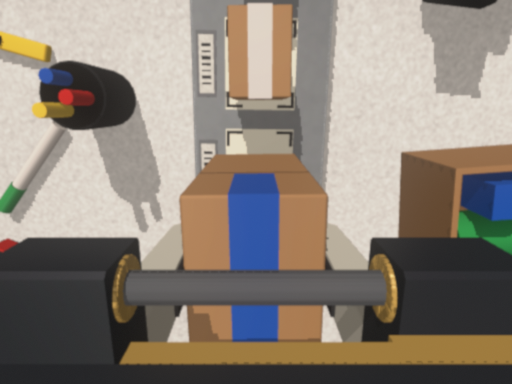

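M stands in bay2 with its near top edge at row 98. Bay3's far edge is at row 131 (cols 227–292), and L's front top edge is at row 193 (cols 184–326).

```bash
python3 -c "
from h import *
c=eyes.read_camera('wrist');T=np.load('w6T.npy')
print(ray(c,T,[(227,131),(292,131)],.07).mean(0),ray(c,T,[(184,193),(326,193)],.2585-.061+.11).mean(0))
print('M',ray(c,T,[(228,97),(291,98),(292,6),(228,6)],.15).mean(0),ray(c,T,[(228,97),(228,6)],.15)[:,1],'bay2 near edge',ray(c,T,[(227,107),(293,108)],.07).mean(0))"
```

```text
[ 0.62149142 -0.04202262  0.07      ] [ 0.61680837 -0.04839683  0.3075    ]
M [0.62127207 0.02344956 0.15      ] [-0.00919193  0.05713194] bay2 near edge [ 0.62224319 -0.01771677  0.07      ]
```

>>> play_rows(targets=[-0.1,0.2,2.5,0,-0.1,0.2,6,0,-0.1,0.2,9,0,-0.1,0.2,11,0,-0.1,0.2,12,0,-0.1,0.2,12.3,0,-0.1,0.2,12.3,0,-0.1,0.2,12.3,0])

```text
t: 19.8
tool_pos: [0.6211, -0.0865, 0.1396]
orientation: [2.235, 2.205, 0.002]
force: [-0.1, -0.7, -0.8]
opening: 0.0561
gripper_force: 20.0
```

>>> play_rows(targets=[0,0,0.1,0,0,0,0.2,0,0,0,0.3,0,0,0,0.4,0,0,0,0.4,0,0,0,0.4,0])

```text
t: 20.3
tool_pos: [0.62, -0.0863, 0.1337]
orientation: [-2.237, -2.206, 0.0]
force: [0.1, 0.1, -1.3]
opening: 0.0559
gripper_force: 20.0
```

>>> play_rows(targets=[0,0,0.05,0,0,0,0.1,0,0,0,0.15,0,0,0,0.2,0,0,0,0.2,0,0,0,0.2,0])

```text
t: 20.8
tool_pos: [0.6201, -0.0863, 0.1316]
orientation: [-2.237, -2.206, -0.0]
force: [0.3, 0.4, -2.3]
opening: 0.0559
gripper_force: 20.0
```

>>> play_rows(targets=[0,0,0.05,0,0,0,0.1,0,0,0,0.1,0,0,0,0.1,0])

```text
t: 21.13
tool_pos: [0.6203, -0.0863, 0.1313]
orientation: [2.237, 2.205, 0.001]
force: [-1.8, 0.9, 4.8]
opening: 0.0561
gripper_force: 20.0
```

>>> play_rows(targets=[0,0,0,0,0,0,0,0,0,0,0,0,0,0,0,0,0,0,0,0,0,0,0,0], grip=9)

```text
t: 21.63
tool_pos: [0.62, -0.0863, 0.1305]
orientation: [-2.237, -2.206, 0.0]
force: [-0.5, -0.7, 0.0]
opening: 0.0886
gripper_force: 0.0
```

>>> play_rows(targets=[0,0,-1,0,0,0,-3,0,0,0,-6,0,0,0,-9,0,0,0,-12,0,0,0,-14,0,0,0,-15,0,0,0,-15,0])

```text
t: 22.3
tool_pos: [0.6215, -0.0866, 0.2846]
orientation: [2.233, 2.202, 0.005]
force: [-0.2, -0.4, 0.6]
opening: 0.0897
gripper_force: 0.0
```

```bash
python3 -c "
from h import *
print(read_state()['tool_pos'],delta([.4732,.3823,.27],np.radians(-18.3)))"
```

```text
[ 0.62147092 -0.08662973  0.28463871] (array([ 46.7, -15.5,   1.3]), np.float64(17.5), np.float64(-0.2061329070578671))
```

>>> play_rows(targets=[3,-1,0,0,6.7,-2.2,0,0,10.4,-3.4,0,0,14.1,-4.7,0,0,17.8,-5.9,0,0,21.5,-7.1,0,0,25.2,-8.4,0,0,28.9,-9.6,0,0])

```text
t: 22.97
tool_pos: [0.5263, 0.2054, 0.2784]
orientation: [-2.236, -2.205, 0.004]
force: [0.1, 0.3, 0.3]
opening: 0.09
gripper_force: 0.0
```

>>> play_rows(targets=[3.7,-1.2,0,3,7.4,-2.4,0,6,11,-3.7,0,10,14.5,-4.8,0.5,14,17,-5.6,1,17.5,17.8,-5.9,1,17.5,17.8,-5.9,1,17.5,17.8,-5.9,1,17.5])

```text
t: 23.63
tool_pos: [0.4713, 0.3821, 0.2693]
orientation: [2.544, 1.842, -0.004]
force: [0.8, -1.1, -0.1]
opening: 0.0894
gripper_force: 0.0
```

```bash
python3 -c "
from h import *
s=read_state();c=eyes.read_camera('wrist');cv2.imwrite('pics/w7.png',c['image'][:,:,::-1])
print(s['tool_pos'],delta([.4732,.3823,.27],np.radians(-18.3)));np.save('w7T.npy',wristT(c,s))"
```

```text
[0.47128451 0.38212009 0.26926393] (array([ 0.1,  0.1, -0. ]), np.float64(0.0), np.float64(0.9145597985140127))
```

View pics/w7.png

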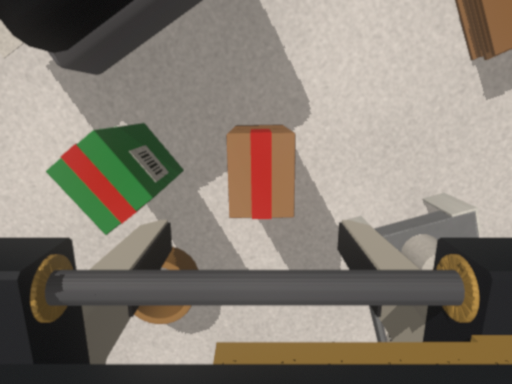

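XL's top face is at corners (228,135), (294,134), (294,217) and (229,217). The green decoy's nearest corner (182,170) stays outside the finger path.

```bash
python3 -c "
from h import *
c=eyes.read_camera('wrist');T=np.load('w7T.npy')
p=ray(c,T,[(228,135),(294,134),(294,217),(229,217)],.14);print(p.round(4),p.mean(0))
d=(p[0]+p[1]-p[2]-p[3])[:2];a=np.arctan2(d[1],d[0]);print(np.degrees(a), np.hypot(*d)/2)
print(delta([*p.mean(0)[:2],.085],a-np.pi/2),read_state()['tool_pos'])"
```

```text
[[0.4611 0.4304 0.14  ]
 [0.5172 0.4129 0.14  ]
 [0.4951 0.3383 0.14  ]
 [0.4365 0.3575 0.14  ]] [0.47747484 0.38478327 0.14      ]
72.46366694988019 0.07737061369879084
(array([ 0.5,  0.4, 18.5]), np.float64(-0.8), np.float64(0.9150050192142525)) [0.47227533 0.3813747  0.27034839]
```

>>> play_rows(targets=[0.4,0.3,4,-0.5,0.4,0.3,8,-0.5,0.4,0.3,12,-0.5,0.4,0.3,15,-0.5,0.4,0.3,17.5,-0.5,0.4,0.3,18.5,-0.5,0.4,0.3,18.5,-0.5,0.4,0.3,18.5,-0.5])

```text
t: 24.4
tool_pos: [0.4766, 0.385, 0.0866]
orientation: [2.539, 1.85, 0.001]
force: [-0.1, -0.4, 0.5]
opening: 0.0897
gripper_force: 0.0
```

>>> play_rows(targets=[0,0,0,0,0,0,0,0,0,0,0,0,0,0,0,0,0,0,0,0,0,0,0,0,0,0,0,0,0,0,0,0], grip=5.2, grip_force=25)

```text
t: 25.07
tool_pos: [0.4765, 0.3861, 0.0866]
orientation: [2.538, 1.851, 0.003]
force: [3.1, 0.5, 5.5]
opening: 0.0623
gripper_force: 24.9
```

>>> play_rows(targets=[0,0,-1,0,0,0,-4,0,0,0,-8,0,0,0,-12,0,0,0,-16,0,0,0,-19,0,0,0,-21,0,0,0,-21,0])

```text
t: 25.73
tool_pos: [0.4771, 0.3868, 0.3023]
orientation: [2.538, 1.851, 0.013]
force: [-0.5, 1.2, 0.0]
opening: 0.0622
gripper_force: 24.9
```

```bash
python3 -c "
from h import *
s=read_state();print(s['tool_pos'],s['opening'],delta([.6175,-.206,.295],np.radians(-.8)))"
```

```text
[0.47705923 0.38683818 0.30225019] 0.06221902986168311 (array([-52.2,  31.5,   0.5]), np.float64(-17.0), np.float64(0.9082333821261759))
```

>>> play_rows(targets=[-2,1.2,0,0,-5,3,0,0,-8,4.8,0,0,-11,6.6,0,0,-14,8.4,0,0,-17,10.3,0,0,-20,12.1,0,0,-23,13.9,0,0])

```text
t: 26.4
tool_pos: [0.5368, 0.1225, 0.2936]
orientation: [-2.537, -1.85, 0.004]
force: [0.4, -0.5, -1.6]
opening: 0.062
gripper_force: 25.0
```

>>> play_rows(targets=[-3,1.8,0,0,-6,3.6,0,0,-9,5.4,0,0,-12,7.2,0,0,-15,9.1,0,0,-18,10.9,0,0,-20.5,12.4,0,0,-22.5,13.6,0,0])

```text
t: 27.07
tool_pos: [0.5976, -0.1338, 0.2932]
orientation: [-2.537, -1.848, 0.004]
force: [-0.2, 0.7, -2.0]
opening: 0.062
gripper_force: 25.0
```

>>> play_rows(targets=[-2.5,1.5,0,-4,-4.5,2.7,0,-8,-6,3.6,0,-12,-6.7,4,0,-16,-6.7,4,0,-17,-6.7,4,0,-17,-6.7,4,0,-17,-6.7,4,0,-17])

```text
t: 27.73
tool_pos: [0.6159, -0.2065, 0.2952]
orientation: [-2.237, -2.204, 0.0]
force: [-0.9, -0.3, -1.6]
opening: 0.062
gripper_force: 25.0
```

```bash
python3 -c "
from h import *
s=read_state();c=eyes.read_camera('wrist');cv2.imwrite('pics/w8.png',c['image'][:,:,::-1])
print(s['tool_pos'],s['opening'],delta([.6185,-.206,.1575],np.radians(-.8)));np.save('w8T.npy',wristT(c,s))"
```

```text
[ 0.61587306 -0.20652943  0.29520042] 0.062043452620800896 (array([ 0.1,  0.3, 13.8]), np.float64(-0.0), np.float64(-0.388330139307161))
```

View pics/w8.png

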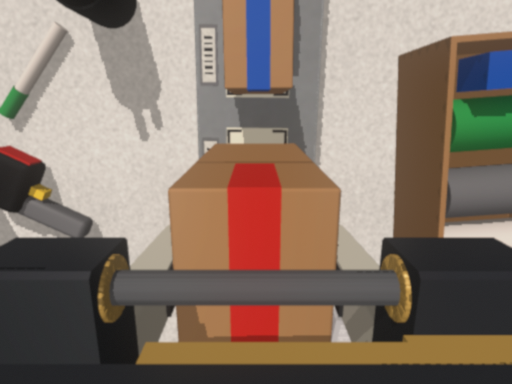

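Bay4's far edge is at row 129 (cols 228–288), XL's front top edge is at row 188 (cols 173–338), and L's near edge is at row 88.

```bash
python3 -c "
from h import *
c=eyes.read_camera('wrist');T=np.load('w8T.npy')
print(ray(c,T,[(228,129),(288,129)],.07).mean(0),ray(c,T,[(173,188),(338,188)],.3487).mean(0))
print('L near',ray(c,T,[(225,88),(293,88)],.18).mean(0))"
```

```text
[ 0.61944369 -0.16384226  0.07      ] [ 0.6156806  -0.16698406  0.3487    ]
L near [ 0.61962932 -0.12387251  0.18      ]
```

>>> play_rows(targets=[0,0.2,2.5,0,0,0.2,6,0,0,0.2,9,0,0,0.2,11.5,0,0,0.2,12.8,0,0,0.2,13.3,0,0,0.2,13.3,0,0,0.2,13.3,0])

```text
t: 28.5
tool_pos: [0.619, -0.2078, 0.1645]
orientation: [2.235, 2.204, 0.001]
force: [-0.7, 0.6, -1.1]
opening: 0.0613
gripper_force: 25.0
```

>>> play_rows(targets=[0,0,0.1,0,0,0,0.2,0,0,0,0.3,0,0,0,0.3,0,0,0,0.3,0,0,0,0.3,0])

```text
t: 29.0
tool_pos: [0.6181, -0.2077, 0.1598]
orientation: [2.237, 2.206, 0.0]
force: [-0.4, -0.2, -1.6]
opening: 0.0621
gripper_force: 25.0
```

>>> play_rows(targets=[0,0,0.05,0,0,0,0.1,0,0,0,0.15,0,0,0,0.2,0,0,0,0.2,0,0,0,0.2,0])

```text
t: 29.5
tool_pos: [0.618, -0.2076, 0.1575]
orientation: [-2.237, -2.206, 0.0]
force: [-0.2, 0.5, -2.2]
opening: 0.0621
gripper_force: 25.0
```

>>> play_rows(targets=[0,0,0.05,0,0,0,0.1,0,0,0,0.1,0,0,0,0.1,0])

```text
t: 29.83
tool_pos: [0.6181, -0.2077, 0.1568]
orientation: [2.237, 2.206, 0.0]
force: [-0.3, 0.3, -0.1]
opening: 0.0616
gripper_force: 25.0
```

>>> play_rows(targets=[0,0,0,0,0,0,0,0,0,0,0,0,0,0,0,0,0,0,0,0,0,0,0,0], grip=9)

```text
t: 30.33
tool_pos: [0.6181, -0.2077, 0.1567]
orientation: [2.237, 2.206, 0.0]
force: [-0.3, 0.5, 0.5]
opening: 0.0893
gripper_force: 0.0
```

>>> play_rows(targets=[0,0,-1,0,0,0,-3,0,0,0,-6,0,0,0,-9,0,0,0,-11,0,0,0,-12,0,0,0,-12,0,0,0,-12,0])

```text
t: 31.0
tool_pos: [0.6182, -0.2077, 0.2766]
orientation: [2.237, 2.206, 0.0]
force: [-0.5, 1.2, -0.5]
opening: 0.0901
gripper_force: 0.0
```

>>> play_rows(targets=[0,-4,0,0,0,-8,0,0,0,-12,0,0,0,-16,0,0,0,-18,0,0,0,-18,0,0,0,-18,0,0,0,-18,0,0])

```text
t: 31.67
tool_pos: [0.438, -0.2049, 0.2753]
orientation: [-2.236, -2.204, 0.0]
force: [0.9, 0.3, 0.3]
opening: 0.09
gripper_force: 0.0
```

```bash
python3 - <<'E'
from h import *
c=eyes.read_camera("top");im=c["image"][:,:,::-1].copy()
cv2.imwrite("pics/end.png",cv2.resize(im[115:225,205:405],None,fx=4,fy=4,interpolation=cv2.INTER_CUBIC))
E
```

```text
(no output)
```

View pics/end.png

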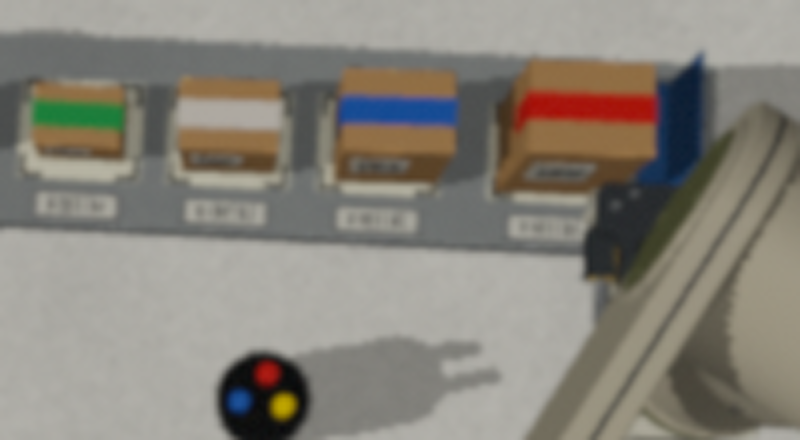

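All four cartons stand upright on their marks, with tape centres at crop pixels (79,115), (229,114), (398,110) and (587,107). The pot has not moved. I'll check the positions in numbers before handing in.

```bash
python3 - <<'E'
from h import *
c=eyes.read_camera("top")
for n,uv,z in [("s",(79,115),.12),("m",(229,114),.15),("l",(398,110),.18),("xl",(587,107),.21)]:
    print(n,ray(c,c["cam_to_world"],np.array(uv)/4+[205,115],z).round(4))
E
```

```text
s [[0.6231 0.1283 0.12  ]]
m [[0.6194 0.0244 0.15  ]]
l [[ 0.6178 -0.0863  0.18  ]]
xl [[ 0.6155 -0.2036  0.21  ]]
```

Each one is within about 4 mm of its bay as measured by the same camera.

```bash
python3 -c "
from plant import workorder
print(workorder.close_job())"
```

```text
the job is handed in; nothing more can be done
None
```

I handed the job in with carton_xl in bay4 beside the divider, then carton_l, carton_m and carton_s out to bay1, all upright, within about 4 mm of their marks in the top camera, and the pen pot untouched; the hand-in call gave no verdict.

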